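# Set the carving dial to the clip line

## Task

Push the notched dial of the indexing stand round with a fingertip, either way, until its white index line lines up with the dark line on the steel clip, then leave it there and take the hand away. Only push: do not lift or knock off the carved rosette that rides on the dial, and leave the tools and other things on the bench and stand where they are.

Things in the scene. Friction and masses are not known exactly. Their poses are not given: they have to be found in the camera images.
- stand: carver's indexing stand, fixed to the bench: square plywood board 290 x 290 x 30 mm with a flat pale wooden scale ring on it (260 mm across, top 32 mm above the bench, engraved lines every 15 degrees). Origin: centre of the underside, on the bench, straight below the dial's vertical axis; z up; x and y along the board's sides
- stand_axis (a point): centre of the dial's flat top, on its vertical axis, 62 mm above the bench; axes as stand. The dial is a dark steel wheel lying flat, 180 mm across, 26 mm thick (underside 36 mm above the bench). Its rim has three equal notches for a fingertip, open outwards and cut right through; between them are three lobes, each 80 degrees wide, one with the index line
- notch (a point): middle of the notch opposite the index line, 80 mm from the axis, 49 mm above the bench; its x axis points along the index line. The three notches are centred 60, 180 and 300 degrees from the index line; each spans 40 degrees from 54 mm radius out to the rim, about 55 mm wide at 80 mm radius, with straight radial side walls
- dial (a joint): angle of the dial on the stand, rad, growing anticlockwise seen from above, without stops (it can go round any number of times); at 0 the index line points along the stand's +x. The dial turns stiffly (about 0.12 N m, so 1.5 N at the notches) and stays where it is left
- index_tip (a point): tip of the dial's index: the outer end of a white line across the middle of one lobe, on a small nose 8 mm wide that sticks out from the rim. 98 mm from the axis, 46 mm above the bench; its x axis points outwards along the index line, z up
- clip_line (a point): the target scale line: inner end of the dark line on the steel clip (24 x 34 mm, 36 mm above the bench, with a small brass thumbscrew up to 42 mm) that is screwed fast on the scale ring. 104 mm from the dial's axis; its x axis points outwards along the line, z up. The clip does not move
- rosette: round carved rosette of pale wood, 72 mm across, up to 20 mm high, lying loose on the dial's top over its centre pin (14 mm across, 18 mm high); it rides round with the dial. Origin: centre of its underside; z up
- wax_tin: short round steel tin, 44 mm across, 28 mm high, standing on one of the stand's robot-side corners. Loose, to be left alone. Origin under its middle
- slip_stone: small grey sharpening stone, 36 x 26 x 14 mm, lying on the other robot-side corner of the stand. Loose, to be left alone. Origin under its middle
- mallet: rubber-headed mallet lying on the bench, 280 mm long, up to 58 mm high. Loose, to be left alone. Origin under its middle
- gouge: wood-handled gouge lying on the bench, 240 mm long, 22 mm high. Loose, to be left alone. Origin under its middle
- chisel: dark-handled chisel lying on the bench, 260 mm long, 22 mm high. Loose, to be left alone. Origin under its middle
- glue: glue bottle standing on the bench, 54 mm across, 130 mm high. Loose, to be left alone. Origin under its middle
- scroll: loose carved scroll of pale wood on the bench, 175 mm long, 40 mm high. Loose, to be left alone. Origin under its middle
Things that resemble listed ones, but are neither listed nor needed, are in the scene too. Of the things like the rosette, leave any that is blue or turquoise; of the rest the larger one is meant.

How it is judged:
By the outcome, as a careful person would: the job done as asked, in the order asked, and still so for the second after the job is handed in, with the robot touching nothing.
It also fails if it takes over 67 s, if anything falls off the work surface, if the arm or the gripper's body presses on something with over 40 N, if the wrist force passes 120 N, or if a joint passes its speed limit or range.

## Robot

A 7-joint arm with a two-finger parallel gripper is mounted at the origin on the work surface. World frame = base frame: x ahead of the robot, y to its left, z up, the work surface at z = 0. Lengths are in m, angles in rad, forces in N, time in s.
With the tool pointing down it reaches from about 0.425 to 0.875 m from the base axis. Payload 9.9 kg.
Tool frame: the origin (TCP) lies at the very end of the fingers, on their centre line; the grasp point (between the pads) lies manip.grip_point_offset behind it (manip.grip_point_offset is the distance from the TCP to the grasp point, in m); x points along the fingers, y is the direction in which the jaws open and shut, and the axes are right-handed (so a half turn about x gives the same grasp; the last joint's range is limited). The gripper opens to 85 mm and grips with 20 to 120 N. Pads are 22 mm wide; open, the fingers measure 114 mm over their backs; the gripper's body (76 mm by 85 mm) begins 54 mm behind the grasp point. The pads swing forward as they close: fully open they stand 13 mm farther back than shut.
Start: joints at [-1.317, 0.576, 0.025, 1.437, -0.015, 1.129, -0.057], TCP at [0.224, 0.637, 0.231] pointing down, gripper open.
Joint ranges: [-2.76, 2.76], [-0.34, 2.15], [-1.52, 1.57], [0.19, 2.46], [-1.09, 4.23], [0.17, 1.99], [-2.82, 2.82]. Speed limits (rad/s): [2.22, 2.22, 3.01, 3.01, 3.14, 3.14, 3.14].

## Interface

Orientations are given as a rotation vector (axis times angle).
In Python, from bench import manip, vision, close_job gives the robot as it stands. The module is installed in compiled form; this text tells all that it offers.
- The arm moves only by the tool servo_tool, never from a script. Its argument "rows" is a list of rows, each an object with "linear": the shift along the world's x, y, z in m, a list of three; "delta_rot": the turn, a rotation vector about the world's x, y, z in rad, a list of three. In form: [{"linear": [tx, ty, tz], "delta_rot": [ax, ay, az]}, ...]. A call has 1 to 8 rows; each row shifts and turns the pose as measured when the row begins; what a row does not reach is not made up. A row lasts 1/10 s, in which the tool goes at most 50 mm and 8.59 degrees, less where a joint would pass 70% of its speed; a pose out of reach is approached as far as the arm can. A call is refused whole if a number of a shift passes 0.05 or a number of a turn 0.15, either way. A call with a gripper value outside its range is refused whole. "fingers" is the finger opening in m, from 0 to 0.0854, set as the call begins (left out, the last holds). The fingers move at their own pace and stop on an object; "grip_force" is the grip in N (left out, the last holds). Time passes only in rows, so rows that do not move let the fingers close. It gives the time, the measured TCP pose, the force and the opening at its end, in the units of the state.
- manip.get_obs(): the state, without advancing time (a new reading comes with each control period).
- vision.snapshot(name): name is "scene" or "top"; returns (picture, depth): 384x512x3 uint8, red, green, blue; 384x512 float32, m along the optical axis (not along the pixel's ray), 0 where there is no reading.
- vision.calibration(name): a dict with "fx", "fy", "cx", "cy" (pixels), "cam_to_world" (4x4, takes a point from camera to world coordinates). Camera axes: x right, y up, looking along -z (the intrinsics and any distortion apply to the point x, -y, -z); pixel columns grow to the right and rows downward; lengths in m; the calibration is good to about 2 mm. A picture is of the moment at which its call begins. calibration takes no time and is no camera call.
- close_job(): hands the job in, once; it reports no verdict.
The state is a dict: "time": time; "q": joint angles; "qd": joint speeds; "joint_efforts": joint torques, N m; "position": TCP position; "eef_rot": TCP orientation; "force": force on the tool from outside, world axes, zero at the start; "moment": the same for the moment, N m; "width": finger opening in m.
Only numpy, scipy, OpenCV 4.12 (cv2) and the standard library are available. Lean on these libraries where they do the work, as an engineer would, in place of code of your own. Each camera call takes 0.05 s, during which the arm holds its last target. There are 200 camera calls.

## Working session

There is one attempt and no reset: what is moved stays moved. The work goes in short steps, Python scripts to look and compute and a tool call to move; the robot and the scene stay as the last step left them, time stands still between calls to the robot, and variables do not carry over. Pictures are saved under pics/ and viewed, about 8 in all and at most 12, crops included, and the job is handed in when it is done.

Besides the shell and the picture viewer there is one more tool, called as name([rows], argument=value, ...), one row to a line, values as JSON. servo_tool: Moves the arm, as the interface text tells. Its arguments: {"type":"object","properties":{"rows":{"type":"array"},"fingers":{"type":"number"},"grip_force":{"type":"number"}},"required":["rows"]}

```bash
mkdir -p pics; ls; python3 - <<'E'
from bench import manip, vision
import cv2,numpy as np
for n in ("scene","top"):
    p,d=vision.snapshot(n); np.savez(f"{n}0.npz",p=p,d=d)
    cv2.imwrite(f"pics/{n}0.png",cv2.resize(p[:,:,::-1],(800,600),interpolation=cv2.INTER_CUBIC))
    print(n,vision.calibration(n))
print(manip.get_obs(), manip.grip_point_offset)
E
```

```text
pics
scene {'fx': 420.2306608074566, 'fy': 420.2306608074566, 'cx': 255.706319128347, 'cy': 189.71177704551542, 'cam_to_world': array([[-0.57014757, -0.61568593,  0.54393251,  1.26121957],
       [ 0.82150178, -0.43383842,  0.37002574,  0.49770686],
       [ 0.00815918,  0.65781081,  0.75313901,  0.97784069],
       [ 0.        ,  0.        ,  0.        ,  1.        ]])}
top {'fx': 353.2908091795689, 'fy': 353.2908091795689, 'cx': 261.36347307699134, 'cy': 188.01280649244342, 'cam_to_world': array([[ 5.44822821e-02,  9.73265002e-01, -2.23129819e-01,
         3.76243707e-01],
       [-9.98514687e-01,  5.31753444e-02, -1.18659944e-02,
         1.45294355e-02],
       [ 3.16247928e-04,  2.23444888e-01,  9.74716514e-01,
         1.04395891e+00],
       [ 0.00000000e+00,  0.00000000e+00,  0.00000000e+00,
         1.00000000e+00]])}
{'time': 0.1, 'q': array([-1.31677706,  0.57644708,  0.02486206,  1.43779383, -0.01503193,
        1.12902763, -0.05648132]), 'qd': array([-4.89758525e-04, -2.92464828e-03,  2.54293154e-03, -1.20628675e-03,
        9.33910555e-04, -7.75123773e-05, -1.48835065e-03]), 'joint_efforts': array([ 5.68189877e-03, -7.67312837e+01,  2.25792669e+00, -2.86607516e+01,
        1.59360759e-02,  8.61878449e-03,  5.19728269e-05]), 'position': array([0.22357369, 0.63647391, 0.23054051]), 'eef_rot': array([ 0.26391583,  1.55469013, -0.26624722]), 'force': array([-0.13295334, -0.28699289, -0.13313538]), 'moment': array([-0.00446924, -0.02388126,  0.00591502]), 'width': 0.08562504300392766} 0.0187
```

View pics/scene0.png

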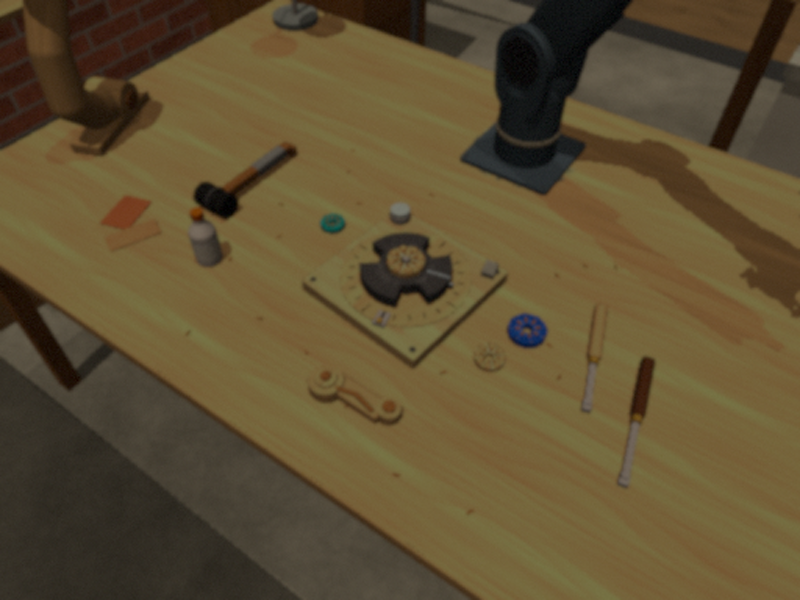

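View pics/top0.png

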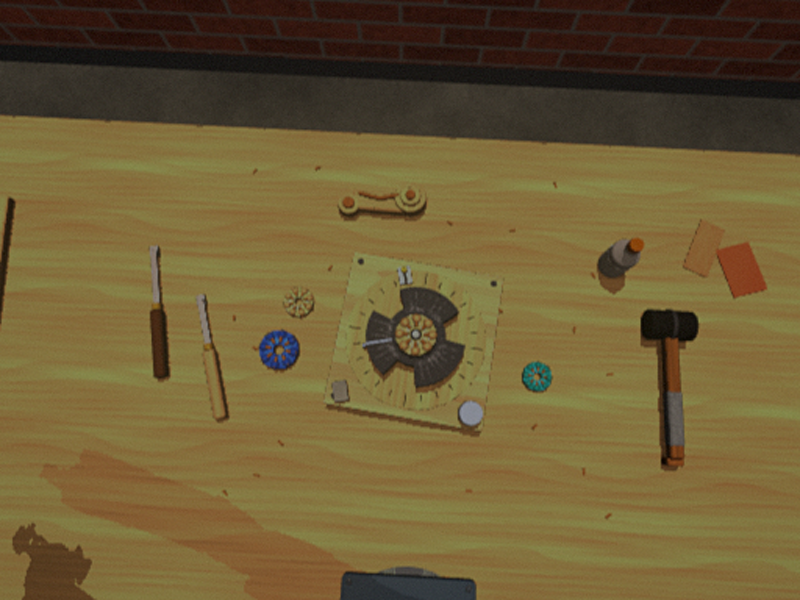

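The top view shows the dial at about (415,335), its index pointing left at (365,343) and the clip at (404,275). The tin is at (471,413) and the stone at (340,391). The dial needs to turn about 90° clockwise. Next I'll rectify the stand area at metric scale.

```bash
cat > h.py <<'E'
import numpy as np,cv2
from bench import manip,vision
def proj(n,P):
    c=vision.calibration(n);T=c["cam_to_world"];p=(np.asarray(P,float)-T[:3,3])@T[:3,:3]
    return np.stack([c["cx"]+c["fx"]*p[...,0]/-p[...,2],c["cy"]+c["fy"]*-p[...,1]/-p[...,2]],-1)
def ray(n,uv,z):
    c=vision.calibration(n);T=c["cam_to_world"]
    d=T[:3,:3]@np.array([(uv[0]-c["cx"])/c["fx"],-(uv[1]-c["cy"])/c["fy"],-1.]);o=T[:3,3]
    return o+d*(z-o[2])/d[2]
def rect(n,p,c,z,half,px):
    # up = +x, left = +y ; pixel (i,j)
    k=(np.arange(px)+.5)/px*2*half-half
    X=np.stack(np.broadcast_arrays(c[0]-k[:,None],c[1]-k[None,:],z),-1)
    m=proj(n,X).astype(np.float32)
    return cv2.remap(p,m[...,0],m[...,1],cv2.INTER_CUBIC)
E
python3 - <<'E'
from h import *
p=np.load("top0.npz")["p"]; q=np.load("scene0.npz")["p"]
c=ray("top",np.array([415,335])*.64,.08);print(c)
# top at dial height, scene at dial height
a=rect("top",p,c,.062,.13,400);b=rect("scene",q,c,.062,.13,400)
im=np.hstack([a,b]);im=np.clip(im.astype(float)*1.7,0,255).astype(np.uint8)
cv2.imwrite("pics/r0.png",im[:,:,::-1])
E
```

```text
[0.52315165 0.0105629  0.08      ]
```

View pics/r0.png

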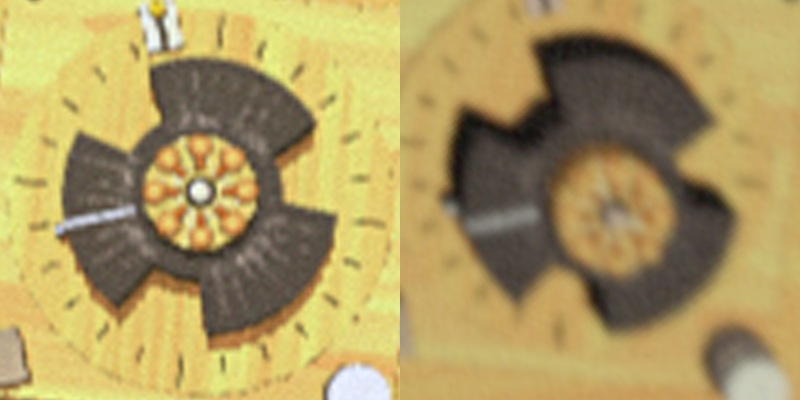

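```bash
python3 - <<'E'
from h import *
import scipy.optimize as so
p=np.load("top0.npz")["p"]; q=np.load("scene0.npz")["p"]
def wht(im,thr=.45):
    h=cv2.cvtColor(im,cv2.COLOR_RGB2HSV); return h
# pin: brightest low-sat blob near expected, both views
uv={}
for n,im,z in(("top",p,.08),("scene",q,.08)):
    e=proj(n,[.523,.0106,.08]); 
    x0,y0=np.round(e).astype(int); w=im[y0-6:y0+7,x0-6:x0+7].astype(float)
    m=w.min(2)  # low-sat bright => min channel high
    m=np.clip(m-np.percentile(m,80),0,None); yy,xx=np.mgrid[y0-6:y0+7,x0-6:x0+7]
    uv[n]=np.array([(m*xx).sum(),(m*yy).sum()])/m.sum(); print(n,e,uv[n],ray(n,uv[n],.08))
X=so.least_squares(lambda X:np.r_[proj("top",X)-uv["top"],proj("scene",X)-uv["scene"]],[.52,.01,.08]);print("pin",X.x,X.fun)
# ring outer/dial arcs
c=[.523,.0106]
S=800;H=.15
a=rect("top",p,c,.062,H,S);b=rect("top",p,c,.036,H,S)
g=cv2.GaussianBlur(a,(5,5),0).max(2)
k=lambda i:i/S*2*H-H
# upper-lobe arc: radial scan for dark->bright edge
P=[]
for t in np.radians(np.arange(-60,80,1)):
    r=np.arange(.08,.1,.0003); X=np.stack([c[0]+r*np.cos(t),c[1]+r*np.sin(t)],1)
    j=(c[1]-X[:,1]+H)/(2*H)*S; i=(c[0]-X[:,0]+H)/(2*H)*S
    v=cv2.remap(g.astype(np.float32),j.astype(np.float32)[:,None],i.astype(np.float32)[:,None],1)[:,0]
    d=np.gradient(v); m=d.argmax()
    if d[m]>1.5 and v[:8].mean()<70: P.append(X[m])
P=np.array(P);print(len(P))
f=so.least_squares(lambda s:np.hypot(P[:,0]-s[0],P[:,1]-s[1])-s[2],[*c,.09],loss="soft_l1",f_scale=.001);print("arc",f.x,np.std(f.fun))
f=so.least_squares(lambda s:np.hypot(P[:,0]-s[0],P[:,1]-s[1])-.09,c,loss="soft_l1",f_scale=.001);print("arc fixed r",f.x)
u=rect("top",p,[.523+.112,.0106+.026],.036,.03,300);
v=rect("top",p,[.523-.016,.0106+.075],.062,.03,300)
w=rect("scene",q,[.523+.112,.0106+.026],.036,.03,300)
x=rect("scene",q,[.523-.016,.0106+.075],.062,.03,300)
cv2.imwrite("pics/r1.png",np.clip(np.vstack([np.hstack([u,v]),np.hstack([w,x])])*1.5,0,255).astype(np.uint8)[:,:,::-1])
E
```

```text
top [265.58368206 214.45382163] [265.04730314 213.66628209] [0.52510372 0.01218804 0.08      ]
scene [260.1857114  164.58184804] [258.93212313 165.18863457] [0.52725975 0.0089723  0.08      ]
pin [0.52604044 0.0106446  0.07957269] [ 0.57554156 -0.28245347  0.68978185  0.09271424]
100
arc [0.52653662 0.01068566 0.08935048] 0.0014022814613523918
arc fixed r [0.52571156 0.01049604]
```

View pics/r1.png

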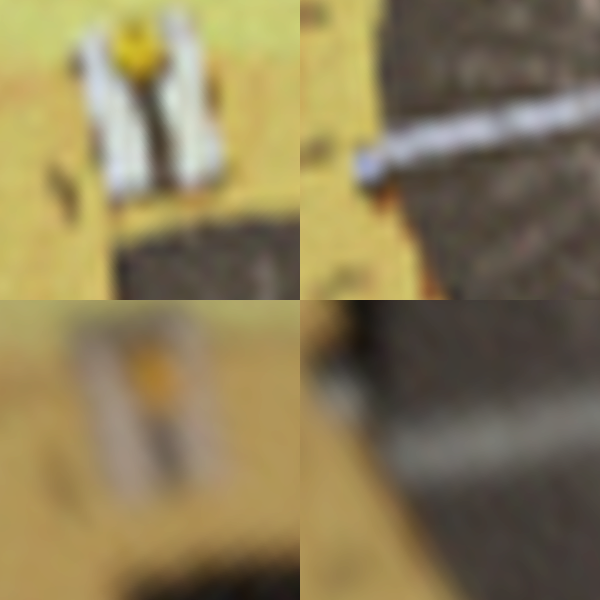

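```bash
python3 - <<'E'
from h import *
from scipy.spatial.transform import Rotation as R
o=manip.get_obs();M=R.from_rotvec(o["eef_rot"]).as_matrix();print(M.round(3))
p=np.load("top0.npz")["p"]
for n,u,z in(("tin",(471,413),.058),("stone",(340,391),.044)): print(n,ray("top",np.array(u)*.64,z))
A=np.array([.5262,.0106])
for t in (162,155,152,63): print(t,A+.074*np.array([np.cos(np.radians(t)),np.sin(np.radians(t))]))
E
```

```text
[[-0.     0.331  0.943]
 [-0.001  0.943 -0.331]
 [-1.    -0.001  0.   ]]
tin [ 0.39464825 -0.09427781  0.058     ]
stone [0.4205703  0.13895798 0.044     ]
162 [0.45582182 0.03346726]
155 [0.45913322 0.04187375]
152 [0.46086188 0.0453409 ]
63 [0.5597953  0.07653448]
```

servo_tool([
  {"linear": [0.03, -0.05, 0], "delta_rot": [0, 0, 0]},
  {"linear": [0.03, -0.05, 0], "delta_rot": [0, 0, 0]},
  {"linear": [0.03, -0.05, 0], "delta_rot": [0, 0, 0]},
  {"linear": [0.03, -0.05, 0], "delta_rot": [0, 0, 0]},
  {"linear": [0.03, -0.05, 0], "delta_rot": [0, 0, 0]},
  {"linear": [0.03, -0.05, 0], "delta_rot": [0, 0, 0]},
  {"linear": [0.03, -0.05, 0], "delta_rot": [0, 0, 0]},
  {"linear": [0.02, -0.05, 0], "delta_rot": [0, 0, 0]},
], fingers=0, grip_force=40)

```text
time: 0.9
position: [0.4188, 0.2859, 0.2269]
eef_rot: [0.252, 1.561, -0.258]
force: [1.0, 0.1, -0.1]
width: -0.0003
```

servo_tool([
  {"linear": [0.006, -0.045, 0], "delta_rot": [0, 0, 0]},
  {"linear": [0.006, -0.045, 0], "delta_rot": [0, 0, 0]},
  {"linear": [0.006, -0.045, 0], "delta_rot": [0, 0, 0]},
  {"linear": [0.006, -0.045, 0], "delta_rot": [0, 0, 0]},
  {"linear": [0.006, -0.045, 0], "delta_rot": [0, 0, 0]},
  {"linear": [0.006, -0.028, -0.03], "delta_rot": [0, 0, 0]},
  {"linear": [0, 0, -0.03], "delta_rot": [0, 0, 0]},
  {"linear": [0, 0, 0], "delta_rot": [0, 0, 0]},
])

```text
time: 1.7
position: [0.4564, 0.0137, 0.1658]
eef_rot: [0.26, 1.556, -0.269]
force: [-0.3, -0.7, 1.2]
width: -0.0004
```

servo_tool([
  {"linear": [-0.003, 0.019, 0], "delta_rot": [0, 0, 0]},
  {"linear": [0, 0, 0], "delta_rot": [0, 0, 0]},
  {"linear": [0, 0, -0.03], "delta_rot": [0, 0, 0]},
  {"linear": [0, 0, -0.03], "delta_rot": [0, 0, 0]},
  {"linear": [0, 0, -0.015], "delta_rot": [0, 0, 0]},
  {"linear": [0, 0, 0], "delta_rot": [0, 0, 0]},
])

```text
time: 2.3
position: [0.4562, 0.0358, 0.094]
eef_rot: [0.258, 1.551, -0.264]
force: [-0.2, -0.2, 0.6]
width: -0.0004
```

```bash
python3 - <<'E'
from h import *
p,_=vision.snapshot("top");q,_=vision.snapshot("scene")
im=np.hstack([cv2.resize(p[130:290,185:345],(400,400),interpolation=2),cv2.resize(q[100:260,185:345],(400,400),interpolation=2)])
cv2.imwrite("pics/a1.png",np.clip(im*1.6,0,255).astype(np.uint8)[:,:,::-1]);print(manip.get_obs()["position"])
E
```

```text
[0.4571223  0.0357147  0.09533006]
```

View pics/a1.png

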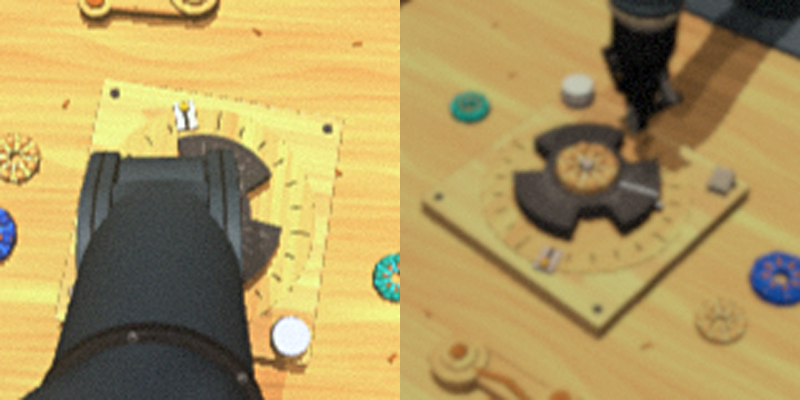

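The top view shows the arm hiding the dial, and the scene view shows the shut fingertip at (635,125), above the far notch. I'll lower it into the notch.

servo_tool([
  {"linear": [-0.003, 0, -0.015], "delta_rot": [0, 0, 0]},
  {"linear": [0, 0, -0.015], "delta_rot": [0, 0, 0]},
  {"linear": [0, 0, -0.01], "delta_rot": [0, 0, 0]},
  {"linear": [0, 0, -0.008], "delta_rot": [0, 0, 0]},
  {"linear": [0, 0, -0.003], "delta_rot": [0, 0, 0]},
  {"linear": [0, 0, 0], "delta_rot": [0, 0, 0]},
])

```text
time: 3.0
position: [0.4588, 0.0369, 0.0488]
eef_rot: [0.261, 1.539, -0.259]
force: [0.3, -0.2, 0.1]
width: 0.0001
```

```bash
cat > pl.py <<'E'
from h import *; import sys
from scipy.spatial.transform import Rotation as R
o=manip.get_obs();A=np.array([.5262,.0106]);M=R.from_rotvec(o["eef_rot"]).as_matrix()
v=o["position"][:2]-A;r=np.hypot(*v);a=np.degrees(np.arctan2(v[1],v[0]));yaw=np.degrees(np.arctan2(M[1,1],M[0,1]))
print("r %.4f ang %.1f yaw+90 %.1f z %.4f tool x"%(r,a,yaw+90,o["position"][2]),M[:,0].round(3),o["force"].round(1))
t=float(sys.argv[1]);n=int(sys.argv[2]);prev=o["position"][:2]
for k in range(1,n+1):
    b=np.radians(a+(t-a)*k/n);P=A+(r+(.075-r)*k/n)*np.array([np.cos(b),np.sin(b)]);print((P-prev).round(4));prev=P
E
python3 pl.py 118 8
```

```text
r 0.0724 ang 158.7 yaw+90 161.0 z 0.0488 tool x [ 0.016 -0.001 -1.   ] [ 0.3 -0.2  0.1]
[0.0023 0.006 ]
[0.0028 0.0058]
[0.0034 0.0056]
[0.0039 0.0053]
[0.0043 0.0049]
[0.0048 0.0045]
[0.0052 0.0041]
[0.0056 0.0037]
```

servo_tool([
  {"linear": [0.002, 0.006, -0.003], "delta_rot": [0, 0.01, -0.08]},
  {"linear": [0.003, 0.006, 0], "delta_rot": [0, 0, -0.08]},
  {"linear": [0.003, 0.006, 0], "delta_rot": [0, 0, -0.08]},
  {"linear": [0.004, 0.005, 0], "delta_rot": [0, 0, -0.08]},
  {"linear": [0.004, 0.005, 0], "delta_rot": [0, 0, -0.08]},
  {"linear": [0.005, 0.004, 0], "delta_rot": [0, 0, -0.08]},
])

```text
time: 3.6
position: [0.4777, 0.0668, 0.0477]
eef_rot: [0.647, 1.47, -0.655]
force: [-1.0, -0.6, -0.9]
width: 0.0003
```

```bash
python3 pl.py 95 8
```

```text
r 0.0743 ang 130.8 yaw+90 132.2 z 0.0477 tool x [-0.001 -0.005 -1.   ] [-1.  -0.6 -0.9]
[0.0045 0.0037]
[0.0048 0.0033]
[0.005 0.003]
[0.0052 0.0026]
[0.0054 0.0021]
[0.0056 0.0017]
[0.0057 0.0013]
[0.0058 0.0008]
```

servo_tool([
  {"linear": [0.0045, 0.0037, 0], "delta_rot": [0, 0, -0.08]},
  {"linear": [0.0048, 0.0033, 0], "delta_rot": [0, 0, -0.08]},
  {"linear": [0.005, 0.003, 0], "delta_rot": [0, 0, -0.08]},
  {"linear": [0.0052, 0.0026, 0], "delta_rot": [0, 0, -0.08]},
  {"linear": [0.0054, 0.0021, 0], "delta_rot": [0, 0, -0.08]},
  {"linear": [0.0056, 0.0017, 0], "delta_rot": [0, 0, -0.08]},
  {"linear": [0.0057, 0.0013, 0], "delta_rot": [0, 0, -0.08]},
  {"linear": [0.0058, 0.0008, 0], "delta_rot": [0, 0, -0.08]},
])

```text
time: 4.4
position: [0.5151, 0.0863, 0.0496]
eef_rot: [1.152, 1.253, -1.166]
force: [-1.5, -0.3, -1.1]
width: -0.0001
```

```bash
python3 pl.py 74 4;  python3 - <<'E'
from h import *
p,_=vision.snapshot("top");q,_=vision.snapshot("scene")
a=rect("top",p,[.526,.0106],.062,.13,400);b=rect("scene",q,[.526,.0106],.062,.13,400)
cv2.imwrite("pics/a2.png",np.clip(np.hstack([a,b])*1.7,0,255).astype(np.uint8)[:,:,::-1])
E
```

```text
r 0.0765 ang 98.3 yaw+90 94.0 z 0.0496 tool x [-0.014  0.002 -1.   ] [-1.5 -0.3 -1.1]
[0.0081 0.0004]
[ 0.008  -0.0005]
[ 0.0079 -0.0013]
[ 0.0077 -0.0022]
```

View pics/a2.png

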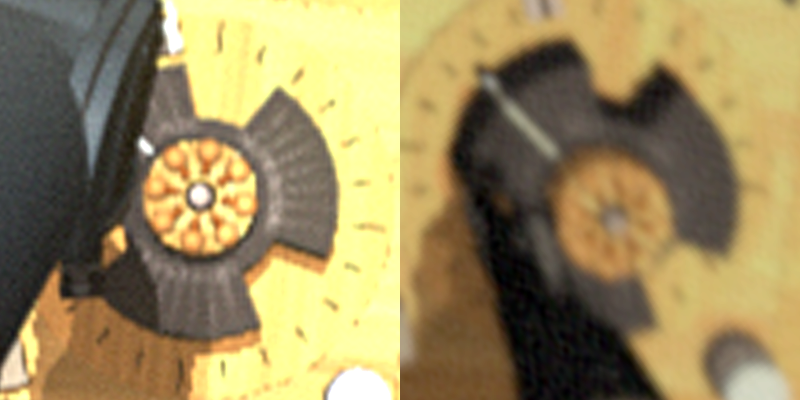

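The scene half shows the index line from (555,155) to (487,75), which is about 40°. About 27° clockwise remains, the rosette is still seated, and the tin is undisturbed.

servo_tool([
  {"linear": [0.0065, 0, -0.002], "delta_rot": [0, -0.01, -0.08]},
  {"linear": [0.0065, -0.0005, -0.001], "delta_rot": [0, 0, -0.07]},
  {"linear": [0.006, -0.001, 0], "delta_rot": [0, 0, -0.07]},
  {"linear": [0.004, -0.001, 0], "delta_rot": [0, 0, -0.05]},
  {"linear": [0, 0, 0], "delta_rot": [0, 0, 0]},
])

```text
time: 5.0
position: [0.5372, 0.0857, 0.0478]
eef_rot: [1.352, 1.119, -1.35]
force: [-0.2, -0.7, -0.0]
width: -0.0001
```

```bash
python3 pl.py 74 4; cat > ang.py <<'E'
from h import *; import sys
A=[.5262,.0106]
def idx(n,lo,hi,A=A):
    p,_=vision.snapshot(n)
    a=rect(n,p,A,.062,.1,800).astype(np.float32)
    pol=cv2.warpPolar(a,(400,1440),(400,400),400,cv2.INTER_LINEAR) # col=r (.25mm), row=.25deg; angle cw from image right
    # world angle t (from +x=up toward +y=left): image angle = 270-t
    g=pol.min(2)
    res=[]
    for r0,r1 in((44,60),(60,74),(74,88)):
        s=cv2.GaussianBlur(g[:,r0*4:r1*4].mean(1)[:,None],(1,9),0)[:,0]
        t=np.arange(lo,hi,.25);v=s[np.round(((270-t)%360)*4).astype(int)%1440]
        k=v.argmax();w=np.clip(v-np.median(v)-.5*(v[k]-np.median(v)),0,None)*(abs(t-t[k])<5)
        res.append(((w*t).sum()/w.sum(),v[k]-np.median(v)))
    return np.round(res,2).tolist(),p
if __name__=="__main__":
    lo,hi=float(sys.argv[1]),float(sys.argv[2])
    for n in("scene","top"): print(n,idx(n,lo,hi)[0])
    print("scene, scene-axis",idx("scene",lo,hi,[.5283-.0,.0090])[0])
E
python3 ang.py -5 50
```

```text
r 0.0759 ang 81.6 yaw+90 79.0 z 0.0478 tool x [-0.004  0.006 -1.   ] [-0.2 -0.7 -0. ]
[ 0.0025 -0.0006]
[ 0.0024 -0.0007]
[ 0.0024 -0.0008]
[ 0.0024 -0.0009]
scene [[27.54, 36.38], [28.01, 35.8], [27.97, 44.86]]
top [[28.18, 99.95], [28.28, 104.61], [8.79, 15.04]]
scene, scene-axis [[30.3, 36.61], [30.11, 35.36], [29.68, 45.5]]
```

```bash
python3 - <<'E'
from h import *
for n,As in(("top",([.5262,.0106],[.526,.0110])),("scene",([.5262,.0106],[.5283,.0090]))):
  p=np.load(n+"0.npz")["p"]
  for A in As:
    a=rect(n,p,A,.036,.13,1040).astype(np.float32)
    pol=cv2.warpPolar(a,(520,1440),(520,520),520,cv2.INTER_LINEAR).min(2)
    t=np.arange(4,23,.25); out=[]
    for r0,r1 in((105,109),(109,113)):
        v=cv2.GaussianBlur(pol[:,r0*4:r1*4].mean(1)[:,None],(1,5),0)[:,0][np.round((270-t)*4).astype(int)]
        m=(t>9)&(t<17);k=np.where(m)[0][v[m].argmin()]
        L=t[:k][v[:k].argmax()];Rr=t[k:][v[k:].argmax()]
        base=min(v[:k].max(),v[k:].max());w=np.clip(base-.5*(base-v[k])-v,0,None)*((t>L)&(t<Rr))
        out.append([round((w*t).sum()/w.sum(),2),L,Rr])
    print(n,A,out)
E
```

```text
top [0.5262, 0.0106] [[np.float64(12.73), np.float64(9.75), np.float64(15.5)], [np.float64(12.44), np.float64(9.25), np.float64(15.25)]]
top [0.526, 0.011] [[np.float64(12.51), np.float64(9.5), np.float64(15.5)], [np.float64(12.23), np.float64(9.0), np.float64(15.25)]]
scene [0.5262, 0.0106] [[np.float64(11.77), np.float64(8.0), np.float64(16.25)], [np.float64(11.93), np.float64(8.25), np.float64(16.25)]]
scene [0.5283, 0.009] [[np.float64(12.89), np.float64(9.0), np.float64(17.25)], [np.float64(13.04), np.float64(9.25), np.float64(17.25)]]
```

servo_tool([
  {"linear": [0.005, -0.001, 0], "delta_rot": [0, 0, -0.06]},
  {"linear": [0.005, -0.0015, 0], "delta_rot": [0, 0, -0.06]},
  {"linear": [0.002, -0.001, 0], "delta_rot": [0, 0, -0.04]},
  {"linear": [0, 0, 0], "delta_rot": [0, 0, 0]},
])

```text
time: 5.55
position: [0.5469, 0.0832, 0.048]
eef_rot: [1.466, 1.034, -1.464]
force: [0.2, 0.9, 0.9]
width: -0.0
```

```bash
python3 pl.py 65 3; python3 ang.py 2 35
```

```text
r 0.0755 ang 74.1 yaw+90 69.9 z 0.0480 tool x [-0.006  0.009 -1.   ] [0.2 0.9 0.9]
[ 0.0037 -0.0013]
[ 0.0037 -0.0015]
[ 0.0036 -0.0017]
scene [[20.18, 33.63], [20.37, 39.27], [20.51, 38.22]]
top [[21.23, 93.28], [21.19, 109.28], [21.11, 85.34]]
scene, scene-axis [[22.66, 33.74], [22.4, 37.52], [22.19, 37.38]]
```

servo_tool([
  {"linear": [0.005, -0.0015, 0], "delta_rot": [0, 0, -0.05]},
  {"linear": [0.0035, -0.0015, 0], "delta_rot": [0, 0, -0.04]},
  {"linear": [0, 0, 0], "delta_rot": [0, 0, 0]},
  {"linear": [0, 0, 0], "delta_rot": [0, 0, 0]},
])

```text
time: 6.1
position: [0.5544, 0.0799, 0.0481]
eef_rot: [1.528, 0.981, -1.527]
force: [0.0, 0.2, -0.1]
width: 0.0001
```

```bash
python3 pl.py 66 2; python3 ang.py 0 30
```

```text
r 0.0749 ang 67.9 yaw+90 64.9 z 0.0481 tool x [-0.006  0.01  -1.   ] [ 0.   0.2 -0.1]
[ 0.0011 -0.0004]
[ 0.0011 -0.0004]
scene [[13.51, 30.26], [13.81, 38.16], [13.88, 36.86]]
top [[15.09, 100.45], [14.98, 106.76], [14.95, 110.48]]
scene, scene-axis [[15.78, 32.22], [15.55, 39.69], [15.44, 35.51]]
```

servo_tool([
  {"linear": [0.0025, -0.001, 0], "delta_rot": [0, 0, -0.03]},
  {"linear": [0, 0, 0], "delta_rot": [0, 0, 0]},
  {"linear": [0, 0, 0], "delta_rot": [0, 0, 0]},
])

```text
time: 6.55
position: [0.5568, 0.079, 0.0482]
eef_rot: [1.551, 0.961, -1.55]
force: [-0.6, 0.8, -0.1]
width: 0.0
```

```bash
python3 pl.py 66 2; python3 ang.py 0 30; python3 - <<'E'
from h import *
p,_=vision.snapshot("top");q,_=vision.snapshot("scene");c=[.526+.09,.0106+.021]
a=rect("top",p,c,.04,.045,400);b=rect("scene",q,c,.04,.045,400)
cv2.imwrite("pics/a3.png",np.clip(np.hstack([a,b])*1.5,0,255).astype(np.uint8)[:,:,::-1])
E
```

```text
r 0.0749 ang 65.9 yaw+90 63.0 z 0.0482 tool x [-0.006  0.011 -1.   ] [-0.6  0.8 -0.1]
[-0.      0.0001]
[-0.      0.0001]
scene [[11.37, 29.31], [11.81, 39.28], [12.16, 38.59]]
top [[13.02, 98.62], [13.07, 103.43], [13.15, 116.26]]
scene, scene-axis [[13.65, 29.77], [13.53, 37.94], [13.72, 35.21]]
```

View pics/a3.png

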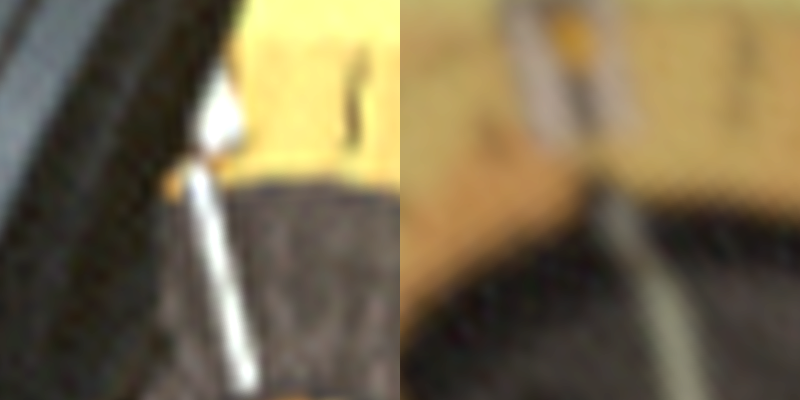

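The top view shows the index nose at (200,170) pointing at the clip, which the arm partly hides. It reads about 0.5° short. I'll back the finger off and check with a clear view.

servo_tool([
  {"linear": [-0.006, 0.003, 0], "delta_rot": [0, 0, 0]},
  {"linear": [-0.004, 0.002, 0], "delta_rot": [0, 0, 0]},
  {"linear": [0, 0, 0.02], "delta_rot": [0, 0, 0]},
  {"linear": [0, 0, 0.04], "delta_rot": [0, 0, 0]},
  {"linear": [0, 0.02, 0.04], "delta_rot": [0, 0, 0]},
  {"linear": [0, 0.05, 0.02], "delta_rot": [0, 0, 0]},
  {"linear": [0, 0.05, 0], "delta_rot": [0, 0, 0]},
  {"linear": [0, 0.05, 0], "delta_rot": [0, 0, 0]},
])

```text
time: 7.6
position: [0.5434, 0.2483, 0.1737]
eef_rot: [1.561, 0.95, -1.56]
force: [0.5, 0.5, -0.4]
width: 0.0002
```

servo_tool([
  {"linear": [0, 0.05, 0], "delta_rot": [0, 0, 0]},
  {"linear": [0, 0.05, 0], "delta_rot": [0, 0, 0]},
  {"linear": [0, 0, 0], "delta_rot": [0, 0, 0]},
])

```text
time: 7.9
position: [0.5394, 0.358, 0.1732]
eef_rot: [1.556, 0.962, -1.552]
force: [-0.5, 0.3, -0.0]
width: 0.0
```

```bash
python3 ang.py 0 30; python3 - <<'E'
from h import *
p,_=vision.snapshot("top");q,_=vision.snapshot("scene");np.savez("fin.npz",p=p,q=q)
a=rect("top",p,[.526+.09,.0106+.021],.04,.045,400);b=rect("top",p,[.526,.0106],.05,.2,400)
cv2.imwrite("pics/a4.png",np.clip(np.hstack([a,b])*1.4,0,255).astype(np.uint8)[:,:,::-1])
for n,p,As in(("top",p,([.5262,.0106],)),("scene",q,([.5262,.0106],[.5283,.0090]))):
  for A in As:
    for lab,z,r0,r1,inv in(("clip",.036,105,110,1),("nose",.046,92,97,0)):
      g=rect(n,p,A,z,.13,1040).astype(np.float32)
      pol=cv2.warpPolar(g,(520,1440),(520,520),520,1).min(2);t=np.arange(4,23,.25)
      v=cv2.GaussianBlur(pol[:,r0*4:r1*4].mean(1)[:,None],(1,5),0)[:,0][np.round((270-t)*4).astype(int)]
      if inv: v=-v
      m=(t>9)&(t<17);k=np.where(m)[0][v[m].argmax()];m=abs(t-t[k])<3
      b=np.percentile(v[m],30);w=np.clip(v-b-.4*(v[k]-b),0,None)*m;print(n,A,lab,round((w*t).sum()/w.sum(),2))
E
```

```text
scene [[11.65, 30.74], [11.78, 44.09], [12.05, 44.89]]
top [[13.03, 72.54], [13.09, 80.56], [13.11, 88.3]]
scene, scene-axis [[13.8, 32.87], [13.49, 42.61], [13.69, 42.98]]
top [0.5262, 0.0106] clip 12.67
top [0.5262, 0.0106] nose 12.83
scene [0.5262, 0.0106] clip 11.85
scene [0.5262, 0.0106] nose 12.14
scene [0.5283, 0.009] clip 13.0
scene [0.5283, 0.009] nose 13.36
```

View pics/a4.png

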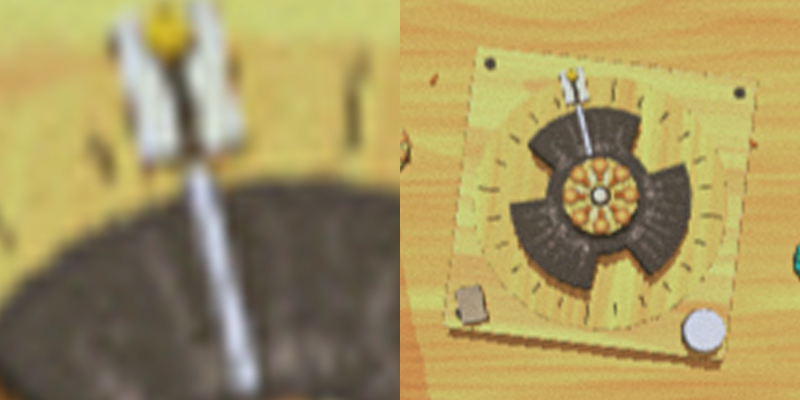

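The clear view shows the white line running straight into the clip's dark line at (195,165). The rosette is seated, and the tin and stone are in place. Top and scene measurements agree to within 0.2–0.4°, so I'll hand in.

```bash
python3 -c "
from bench import close_job
print(close_job())"
```

```text
the job is handed in; nothing more can be done
None
```

I pushed the dial about 89° clockwise with the shut fingertips in one notch, until the white index line met the dark line on the clip. I then backed the finger off, lifted it clear and handed the job in at about 8 s.

- **Alignment:** measured at the nose, the index is 0.2° from the clip line in the top camera and 0.3–0.4° in the scene camera. Measured along the line on the dial top, the gap in the top camera is about 0.4°. All of these leave it slightly short of exact.
- **Camera disagreement:** the two cameras place the dial's axis about 2–3 mm apart. The scene camera's absolute angles therefore differ by up to about 1.5° depending on which axis is used, but index and clip shift together.
- **Surroundings:** the last top view shows the rosette on its pin, and the tin and stone where they were. Wrist forces read at the end of each move stayed under 2 N. I did not re-check the tools farther out on the bench, but the arm crossed that area about 0.17 m or more above the bench.

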